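# Stand the brass core blade in the slotted setting fixture

### The arm

A 6-joint arm with a two-finger parallel gripper is mounted at the origin on the work surface. World frame = base frame: x ahead of the robot, y to its left, z up, the work surface at z = 0. Lengths are in mm, angles in rad, forces in N, time in s.
With the tool pointing down it reaches from about 300 to 775 mm from the base axis. Payload 14.6 kg.
Tool frame: the origin (TCP) lies midway between the tips of the shut fingers; the grasp point (between the pads) lies 19 mm behind it; z points along the fingers, y is the line along which they close (so a half turn about z gives the same grasp; the last joint's range is limited). The gripper opens to 85 mm and grips with 20 to 120 N. Pads are 22 mm wide; open, the fingers measure 114 mm over their backs; the gripper's body (76 mm by 85 mm) begins 54 mm behind the grasp point. The pads swing forward as they close: fully open they stand 13 mm farther back than shut.
Start: joints at [1.128, 0.3, 1.521, -0, 1.321, -0.067], TCP at [201.856, 511.609, 231.281] pointing down, gripper open.
Joint ranges: [-3.03, 3.03], [-0.79, 2.21], [0.23, 2.52], [-1.04, 4.18], [0, 3.07], [-2.55, 2.55]. Speed limits (rad/s): [2.22, 2.22, 2.57, 3.14, 3.14, 3.14].

### API

Orientations are given as a unit quaternion [x, y, z, w].
In Python, from cell import r, camera, get_calibration, job gives the robot as it stands. Calls block until the motion is done:
- r.move_pose(position, orientation): joint-space move of the TCP to a pose.
- r.line_to(position, orientation=None, max_speed=150): straight line of the TCP; orientation=None keeps the orientation; max_speed is the mean speed in mm/s.
- r.movej(angles): joint-space move.
- r.move_gripper(opening, grasp_force=None): opening from 0.0 (shut) to 1.0 (fully open); grasp_force is the grip in N (None keeps the last); returns when the fingers have stopped.
- r.pause(seconds).
- r.ik(position, orientation): joint angles nearest the present ones, or None.
- r.sense(): the state.
- camera(name): name is "scene" or "side" or "wrist"; returns the picture (480x640x3 uint8, blue, green, red); there is no depth.
- get_calibration(name): a dict with "fx", "fy", "cx", "cy" (pixels), "R" (3x3) and "t" (3): a world point X has camera coordinates R X + t; the wrist camera has in their place "tool_from_camera" (4x4, takes a point from camera to tool coordinates, whose origin is the TCP and whose axes are the flange's). Camera axes: x right, y down, z forward; pixel columns grow to the right and rows downward; lengths in mm; the calibration is good to about 2 mm. A picture is of the moment at which its call begins: read the wrist's pose just before it. get_calibration takes no time and is no camera call.
A pose or a line that the arm cannot do raises r.MotionError and nothing moves.
- job.close_job(): hands the job in; it is judged then, once.
The state is a dict: "clock": time; "qpos": joint angles; "dq": joint speeds; "joint_torque": joint torques, N m; "eef_pos": TCP position; "tool_rot": TCP orientation; "wrist_force": force on the tool from outside, world axes, zero at the start; "wrist_torque": the same for the moment, N m; "grip_width": opening from 0.0 (shut) to 1.0 (fully open); "grasp_force": force on a finger pad.
Only numpy, scipy, OpenCV 4.12 (cv2) and the standard library are available. Lean on these libraries where they do the work, as an engineer would, in place of code of your own. Each camera call takes 0.05 s, during which the arm holds its last target. There are 200 camera calls.

### The job

Take the brass blade from the leaning rack and stand it upright, head up, in the slot of the setting fixture, foot fully home on the slot's floor, then let go of it. The slotted slide was locked somewhere to one side or the other of the middle, so feel for the slot. Leave the steel blade where it is in the rack.

Things in the scene. Friction and masses are not known exactly. Their poses are not given: they have to be found in the camera images.
- blade: Brass T-shaped flat blade, 0.3 to 0.45 kg: 120 mm long (its z), 36 mm wide (x), 10 mm thick (y); the top 12 mm is a head 46 mm wide, also 10 mm thick. Origin: centre of its foot; z runs foot to head. It starts in a rack bay, leaning 40 degrees from vertical, head on the rack's -x side (towards the robot), on its narrow edge, broad faces upright; its upper 75 mm is free of the bay's cheeks.
- spare: Steel blade of the same size, shape and axes as the brass one, leaning in the rack's other bay, 100 mm from it. It stays there.
- rack: Blue rack, fixed to the table, 156 mm wide (y), 130 mm deep (x). Origin: on the table, below the middle of the blades' feet. Bays at y = +50 and -50 mm; a resting blade's foot centre is 34.5 mm above the origin and it leans to the rack's -x. Each bay has two white cheeks, 13 mm apart, reaching 42 mm along the blade, and a ramp reaching 68 mm along its lower edge.
- fixture: Setting fixture, fixed to the table: grey bed 130 mm (x) by 170 mm (y) with two dark guide strips along y, and between them the aluminium slide, 82 mm (x) by 110 mm (y). Origin: centre of the bed's underside, z up. The slide is locked (150 N to shift it) at a place that is not reported and differs each time: its slot's centre is at x = 0 and anywhere from y = -10 to +10 mm.
- slide_mid (a point): Point at the middle of the fixture, level with the slide's flat top, 60.5 mm above the table; it stays with the bed, whatever the slide's place. The slide's only opening is the slot: 42 mm long (fixture x), 12 mm wide (y), 30 mm deep (floor 30.5 mm above the table), mouth chamfered 1 mm. Elsewhere the top is solid. The blade fits either way round (half a turn about vertical).
Not all that is in view belongs to the job. What is shaped like the fixture but pink or turquoise is not meant. There is more than one size of the blade; the one meant has the size given above.

How it is judged (in metres and radians):
On the way:
1. the brass blade is lifted out of the rack and turned upright, head up, its foot higher than the fixture's top (angle between blade's own z axis and vertical below 0.25 rad and height (world z) of blade above 0.055 m), for 0.1 s.
At the end, for the whole second after the job is handed in: The brass blade stands at rest in the slot, head up, within 0.09 rad of vertical, foot within 3.5 mm of the slot's floor and, in the fixture's frame, within 6 mm of its centre in x and 14 mm in y, let go of; the steel blade is within 15 mm of where it started (z of blade in the frame of fixture between 0.027 and 0.034 m and x of blade in the frame of fixture between -0.006 and 0.006 m and y of blade in the frame of fixture between -0.014 and 0.014 m and angle between blade's own z axis and vertical below 0.09 rad and linear speed of blade below 0.02 m/s and distance of spare from where it was at the start of the episode below 0.015 m); the robot touches nothing.
It fails at once if the steel blade is moved by more than 30 mm (distance of spare from where it was at the start of the episode above 0.03 m).
It also fails if it takes over 58 s, if anything falls off the work surface, if the arm or the gripper's body presses on something with over 40 N, if the wrist force passes 120 N, or if a joint passes its speed limit or range.

## Working session

There is one attempt and no reset: what is moved stays moved. The work goes in short steps, each a Python script; the robot and the scene stay as the last script left them, time stands still between calls to the robot, and variables do not carry over. Pictures are saved under pics/ and viewed, at most 10 in all, crops included, and the job is handed in when it is done.

```bash
ls; mkdir -p pics
python3 - <<'E'
from cell import r,camera,get_calibration
import cv2
for n in("scene","side"):
    cv2.imwrite(f"pics/{n}0.png",camera(n)); print(n,get_calibration(n))
print(get_calibration("wrist")); s=r.sense(); print(s)
E
```

```text
pics
scene {'fx': 519.429702605943, 'fy': 519.429702605943, 'cx': 314.4553126856483, 'cy': 235.9666561107177, 'R': array([[-0.23566066,  0.97180552,  0.00762183],
       [ 0.7596341 ,  0.18908988, -0.62225481],
       [-0.60615187, -0.14085118, -0.78277765]]), 't': array([  63.8947248 , -279.74818087, 1436.36547851])}
side {'fx': 451.09870874955465, 'fy': 451.09870874955465, 'cx': 318.1925941838908, 'cy': 234.95413531081365, 'R': array([[ 0.95405054, -0.29871631,  0.02358255],
       [-0.12743182, -0.47570511, -0.8703251 ],
       [ 0.27119865,  0.82732896, -0.49191268]]), 't': array([-388.57937989,  112.97090022,  887.50835357])}
{'fx': 351.0440733359156, 'fy': 351.0440733359156, 'cx': 317.09913659570566, 'cy': 233.14283656104436, 'tool_from_camera': array([[ 4.24140074e-04, -9.58690532e-01, -2.84450845e-01,
         7.22397768e+01],
       [ 9.99999698e-01,  2.21171734e-04,  7.45663801e-04,
        -1.11919771e-01],
       [-6.51948339e-04, -2.84451075e-01,  9.58690336e-01,
        -1.42148309e+02],
       [ 0.00000000e+00,  0.00000000e+00,  0.00000000e+00,
         1.00000000e+00]])}
{'clock': 0.1, 'qpos': array([ 1.12842480e+00,  3.00438206e-01,  1.52152003e+00, -1.40388609e-05,
        1.32070835e+00, -6.65813809e-02]), 'dq': array([ 0.00015709, -0.0003096 , -0.00203471, -0.00022083, -0.00022877,
       -0.00221024]), 'joint_torque': array([ 1.80038478e-03, -5.44380963e+01, -3.62367010e+01, -5.75021545e-05,
        3.05503498e-03, -1.67557539e-05]), 'eef_pos': array([201.75966612, 511.42951618, 230.76518602]), 'tool_rot': array([ 1.86789695e-01,  9.82399777e-01, -5.21386627e-04, -1.28594451e-04]), 'wrist_force': array([-0.74582254, -0.1118711 , -0.18895731]), 'wrist_torque': array([ 0.05320944, -0.00440404,  0.06156376]), 'grasp_force': 0.0, 'grip_width': 1.0020600747441}
```

View pics/scene0.png

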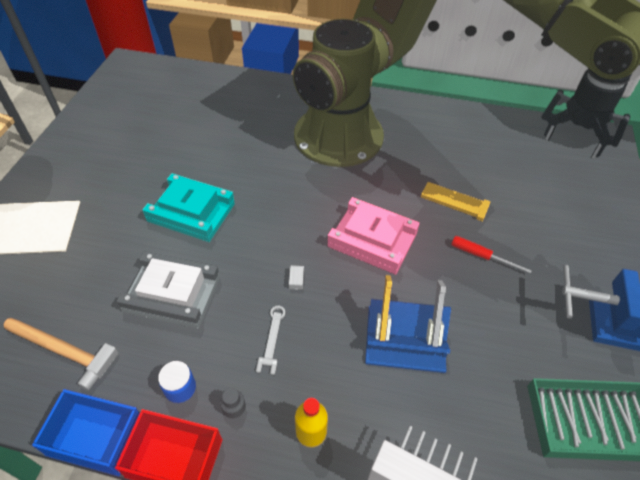

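View pics/side0.png

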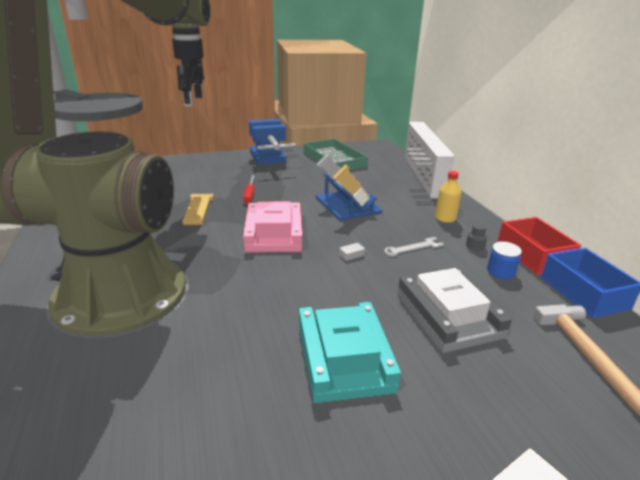

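Scene view: candidates for the brass blade are the one leaning in the blue rack (385,310), the steel one beside it (437,315), and a loose yellow T on the table (457,200). The description points to the one in the rack at (385,310). For the fixture, the choices are grey with a white slide (168,282), pink (375,233) and turquoise (190,205). I choose the grey one. Next I take a close look at the fixture and the rack from the wrist.

```bash
cat > h.py <<'E'
from cell import r,camera,get_calibration,job
import numpy as np, cv2
from scipy.spatial.transform import Rotation as Ro
def ray(n,px,T=None):
    c=get_calibration(n); d=np.array([(px[0]-c['cx'])/c['fx'],(px[1]-c['cy'])/c['fy'],1.])
    if n=='wrist':
        M=c['tool_from_camera']; R=Ro.from_quat(T[1]).as_matrix()
        return R@M[:3,3]+T[0], R@M[:3,:3]@d
    return -c['R'].T@c['t'], c['R'].T@d
def onz(n,px,z,T=None):
    o,d=ray(n,px,T); return o+d*(z-o[2])/d[2]
def tri(*rays):  # nearest point to rays
    A=0;b=0
    for o,d in rays:
        d=d/np.linalg.norm(d);P=np.eye(3)-np.outer(d,d);A=A+P;b=b+P@o
    return np.linalg.solve(A,b)
def proj(n,X,T=None):
    c=get_calibration(n)
    if n=='wrist':
        M=c['tool_from_camera']; p=Ro.from_quat(T[1]).as_matrix().T@(np.array(X)-T[0]); p=M[:3,:3].T@(p-M[:3,3])
    else: p=c['R']@np.array(X)+c['t']
    return c['fx']*p[0]/p[2]+c['cx'],c['fy']*p[1]/p[2]+c['cy']
def pose():
    s=r.sense(); return np.array(s['eef_pos']),np.array(s['tool_rot'])
def down(yaw):  # tool x axis at 'yaw' in world, z down
    c,s=np.cos(yaw),np.sin(yaw)
    return Ro.from_matrix(np.array([[c,s,0],[s,-c,0],[0,0,-1]])).as_quat()
E
python3 - <<'E'
from h import *
print('fix',onz('scene',(169,281),60.5),tri(ray('scene',(169,281)),ray('side',(453,289))))
for p in [(366,362),(446,370),(372,300),(450,305)]: print('rack',p,onz('scene',p,5))
print('brass head',tri(ray('scene',(388,281)),ray('side',(338,172))))
print('steel head',tri(ray('scene',(441,285)),ray('side',(322,158))))
print(Ro.from_quat(pose()[1]).as_matrix().round(2), onz('scene',(457,200),5))
E
```

```text
fix [ 595.40227685 -227.31651798   60.5       ] [ 592.99850163 -230.48985207   54.98119005]
rack (366, 362) [647.37244063 194.60117911   5.        ]
rack (446, 370) [626.71584665 347.72063159   5.        ]
rack (372, 300) [505.563704   182.24674053   5.        ]
rack (450, 305) [478.16994707 343.97091501   5.        ]
brass head [524.99952665 207.87264247 120.21771653]
steel head [513.23203331 306.40362927 124.16665208]
[[-0.93  0.37 -0.  ]
 [ 0.37  0.93 -0.  ]
 [ 0.   -0.   -1.  ]] [171.58598528 337.53195263   5.        ]
```

Run:
```python
from h import *
def look(p,yaw,name):
    for y in (yaw,yaw+np.pi):
        q=down(y); j=r.ik(p,q)
        if j is not None:
            try: r.move_pose(p,q); break
            except r.MotionError as e: print(e)
    r.pause(.3); T=pose(); cv2.imwrite(f'pics/{name}.png',camera('wrist')); np.savez(name,p=T[0],q=T[1]); print(name,T,r.sense()['clock'],r.sense()['qpos'])
look([594,-229,185],np.pi-.2,'wf')
look([540,262,270],np.pi+.134,'wr')
```

```text
wf (array([ 594.08875894, -228.83139725,  185.04687705]), array([ 9.97214108e-02,  9.95015395e-01, -2.84371015e-05,  4.93213842e-05])) 3.4 [-4.25249798e-01  5.30427425e-01  1.30677793e+00 -1.62496862e-06
  1.30428669e+00 -1.79626788e+00]
wr (array([540.17311517, 261.66594938, 269.93951358]), array([-6.66764936e-02,  9.97774646e-01, -2.69757198e-05, -2.73882328e-05])) 5.5667 [ 3.90238044e-01  3.88771789e-01  1.31302445e+00 -3.55199007e-05
  1.43987697e+00 -1.31414174e+00]
```

View pics/wf.png

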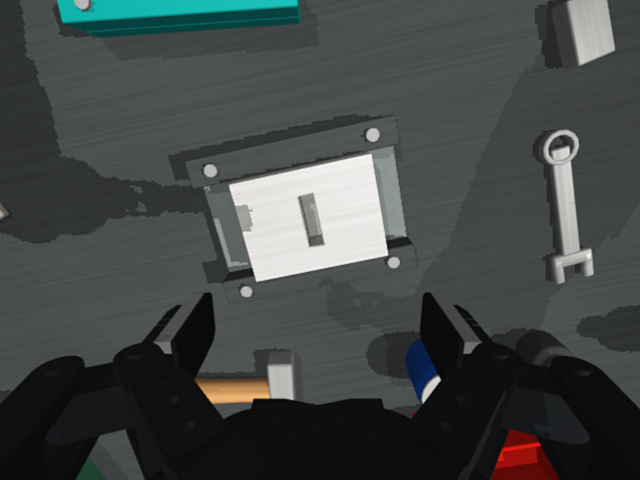

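View pics/wr.png

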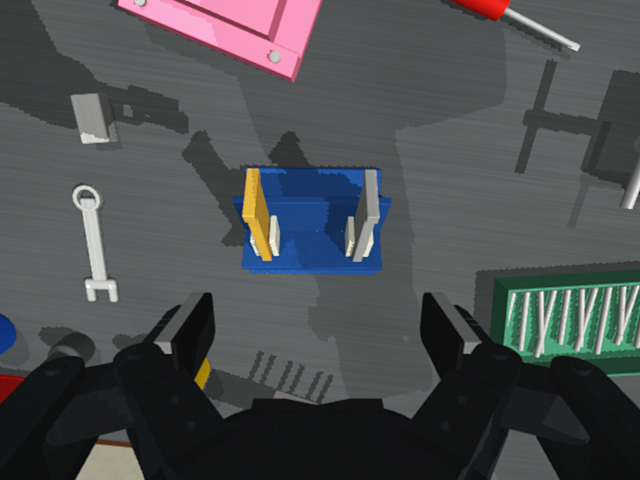

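wf: the slide's corners are near (229,184), (372,153), (387,257) and (256,281), with the slot from about (306,194) to (317,247). wr: the brass blade is on the left bay, head end face from about (252,170) to (250,220) and foot at (265,260). The steel blade is on the right at (370,170)–(358,260). Next I segment both and take the close crop.

Run:
```python
from h import *
L=lambda n:(lambda z:(z['p'],z['q']))(np.load(n+'.npz'))
im=cv2.imread('pics/wf.png'); T=L('wf')
hsv=cv2.cvtColor(im,cv2.COLOR_BGR2HSV)
m=((hsv[...,2]>195)&(hsv[...,1]<30)).astype(np.uint8); m[:, :200]=0;m[:,420:]=0;m[320:]=0
cs,h=cv2.findContours(m,cv2.RETR_CCOMP,cv2.CHAIN_APPROX_NONE)
i=max(range(len(cs)),key=lambda i:cv2.contourArea(cs[i]))
W=lambda c,z=60.5:np.array([onz('wrist',p,z,T)[:2] for p in c.reshape(-1,2)],np.float32)
print('slide',cv2.minAreaRect(W(cs[i])))
j=max([k for k in range(len(cs)) if h[0][k][3]==i],key=lambda k:cv2.contourArea(cs[k]))
print('slot',cv2.minAreaRect(W(cs[j])))
# screws on guide strips
for p in [(210,171),(373,135),(394,263),(247,292)]: print('screw',onz('wrist',p,60,T)[:2])
im=cv2.imread('pics/wr.png')
cv2.imwrite('pics/crop.png',cv2.resize(im[150:290,220:410],None,fx=4,fy=4,interpolation=cv2.INTER_CUBIC))
```

```text
slide ((589.858154296875, -233.24960327148438), (81.85882568359375, 109.88446044921875), 0.7159478664398193)
slot ((589.9345092773438, -232.92327880859375), (44.9379768371582, 14.500832557678223), 0.6152611374855042)
screw [ 537.09146847 -299.71428031]
screw [ 535.56873972 -175.180808  ]
screw [ 638.304138   -173.83664381]
screw [ 639.70868751 -297.78859191]
```

View pics/crop.png

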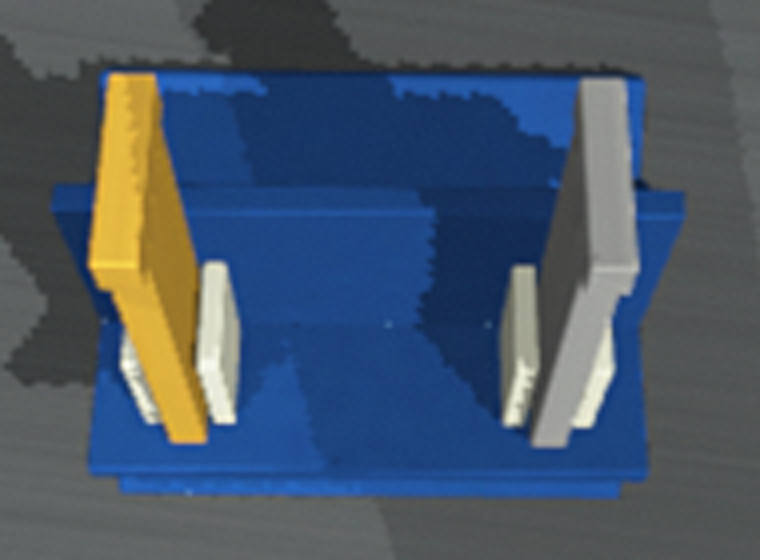

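The crop shows the brass blade, full T-head, on the left. Its end face has corners at crop (107,73), (157,73), (91,267) and (140,268). The steel blade is on the right, so the choice is confirmed.

Run:
```python
from h import *
z=np.load('wr.npz');T=(z['p'],z['q'])
c=lambda p:(p[0]/4+220-.4,p[1]/4+150-.4)
def end(a,b,cc,d):
    P=[onz('wrist',c(a),111.6,T),onz('wrist',c(b),111.6,T),onz('wrist',c(cc),141.2,T),onz('wrist',c(d),141.2,T)]
    lo=(P[0]+P[1])/2;hi=(P[2]+P[3])/2;print(lo,hi,'len',np.linalg.norm(hi-lo),'thk',np.linalg.norm(P[0]-P[1]),np.linalg.norm(P[2]-P[3]),'yaw',np.arctan2(*(hi-lo)[[1,0]])); return (lo+hi)/2
b=end((107,73),(157,73),(91,267),(140,268)); s=end((580,79),(628,79),(590,268),(638,270))
foot=onz('wrist',c((188,442)),34.5+18*.643,T);print('foot',foot)
yaw=-np.arctan2(*(s-b)[:2]); print(b,s,np.linalg.norm(s-b),'yaw',yaw)
for g in (66,80):
  for yy in (yaw,):
    X=np.array([np.cos(yy),np.sin(yy),0]);bz=-X*np.sin(np.radians(40))+np.array([0,0,np.cos(np.radians(40))])
    tz=-bz;tx=-(X*np.cos(np.radians(40))+np.array([0,0,np.sin(np.radians(40))]));q=Ro.from_matrix(np.c_[tx,np.cross(tz,tx),tz]).as_quat()
    p=b-bz*(120-g); print(g,p,r.ik(p,q),r.ik(p+bz*90,q), r.ik(p+[0,0,80],q))
print(r.ik([590,-233,170],down(np.pi+.012)),r.ik([590,-233,95],down(np.pi+.012)))
```

```text
[507.11911542 202.16792745 111.6       ] [541.83508342 206.94526273 141.2       ] len 45.871356709973185 thk 10.576630765694581 9.713741760786968 yaw 0.13675312492502914
[495.03143425 301.3471684  111.6       ] [528.93798001 305.03997179 141.2       ] len 45.16027725804635 thk 10.167277416314182 9.556337669057868 yaw 0.10848364007899322
foot [614.74903217 215.03591501  46.074     ]
[524.47709942 204.55659509 126.4       ] [511.98470713 303.19357009 126.4       ] 99.42490987102624 yaw 0.12597947225991868
66 [558.91255202 208.91785194  85.03360007] [ 0.35667241  0.3719566   1.97896823 -0.95325723  0.18126043 -0.44733862] [ 0.39076869  0.12869254  2.0831091  -0.60553819  0.300018   -0.78166152] [ 0.35667241  0.22317894  1.93578831 -0.46891403  0.33124921 -0.94602102]
80 [549.98484209 207.78715572  95.75822228] [ 0.36140453  0.33489767  1.99795748 -0.88527183  0.19492377 -0.51318499] [ 0.39696494  0.09009766  2.09527333 -0.56946058  0.32480009 -0.81574645] [ 0.36140453  0.18791995  1.94929205 -0.44922974  0.35250991 -0.964172  ]
[-4.33845004e-01  5.38496954e-01  1.33049194e+00 -4.44089210e-16
  1.27260376e+00 -2.01664133e+00] [-4.33845004e-01  6.17525785e-01  1.39235136e+00 -4.44089210e-16
  1.13171551e+00 -2.01664133e+00]
```

```bash
cat >> h.py <<'E'
A=np.radians(40);TI=np.radians(25);G=92
def bladeR(yaw,lean=0.):
    X=np.array([np.cos(yaw),np.sin(yaw),0]);Z=np.array([0,0,1.])
    bz=-X*np.sin(lean)+Z*np.cos(lean);bx=X*np.cos(lean)+Z*np.sin(lean)
    return np.c_[bx,np.cross(bz,bx),bz]
_d=A-TI
_tz=np.array([-np.sin(_d),0,-np.cos(_d)]);_tx=np.array([-np.cos(_d),0,np.sin(_d)])
BT=np.c_[_tx,np.cross(_tz,_tx),_tz]           # tool axes in blade frame
def tool(foot,RB,g=G):
    return np.array(foot)+RB@(np.array([0,0,g])+19*_tz), Ro.from_matrix(RB@BT).as_quat()
YR=.128
RB0=bladeR(YR,A); FOOT0=np.array([524.5,204.55,126.4])-120*RB0[:,2]
E
cat > grasp.py <<'E'
from h import *
p,q=tool(FOOT0,RB0); tz=Ro.from_quat(q).as_matrix()[:,2]
print(p,r.ik(p,q),FOOT0)
r.move_gripper(.65,80)
r.move_pose(p-90*tz,q); r.line_to(p,q,max_speed=80)
print('at',r.sense()['wrist_force'])
r.move_gripper(0,80); s=r.sense(); print(s['grip_width'],s['grasp_force'],s['wrist_force'],s['clock'],s['eef_pos'])
p1,q1=tool(FOOT0+60*RB0[:,2],RB0); r.line_to(p1,q1,max_speed=60)
s=r.sense(); print(s['grip_width'],s['grasp_force'],s['wrist_force'],s['clock'])
cv2.imwrite('pics/held.png',camera('wrist')); 
p2=p1+[0,0,70]; r.line_to(p2,q1,max_speed=120)
f=FOOT0.copy(); f=[500,180,160]
p3,q3=tool(f,bladeR(YR)); r.line_to(p3,q3,max_speed=80)
r.pause(.2); s=r.sense(); print(s['grip_width'],s['wrist_force'],s['clock'],s['qpos'])
T=pose();np.savez('up',p=T[0],q=T[1]); cv2.imwrite('pics/up_w.png',camera('wrist'));
cv2.imwrite('pics/up_s.png',camera('scene'));cv2.imwrite('pics/up_d.png',camera('side'))
E
python3 grasp.py
```

```text
[550.31487126 207.87246848  87.73090764] [ 0.33510952  0.37995223  1.84741377 -0.18459435  0.493223   -1.21960805] [601.00348949 214.3962793   34.47466683]
at [0.25399521 0.15416724 1.20275158]
0.10582692928914741 77.93109878897667 [-2.81088918 -2.16034171  5.21756737] 8.5 [550.37318378 207.81065049  88.06938814]
0.10831951507258575 77.96580657362938 [ 0.62311703  0.39127908 -2.88536346] 9.65
0.10286098564390977 [-0.9804353   0.51506457 -2.5552032 ] 11.5167 [ 0.26235709  0.389498    1.41454545  0.03448647  1.5958664  -1.44044582]
```

Run:
```python
import cv2,numpy as np
a=cv2.imread('pics/up_w.png')[150:480,140:500];b=cv2.imread('pics/up_d.png')[40:260,240:480]
b=cv2.resize(b,(360,330)); cv2.imwrite('pics/comp1.png',np.hstack([a,b]))
```

```text
(no output)
```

View pics/comp1.png

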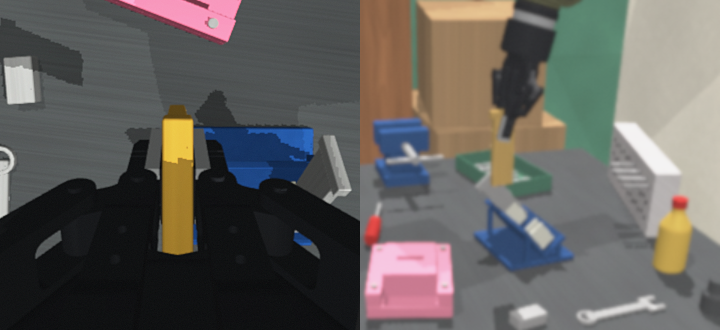

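Left part: the blade is centred between the pads, with the top end face's near edge at full-image (318,268). Right part: the blade is upright in the side view and the steel blade is still in the rack. I compare this with the projection to get the in-hand offset.

Run:
```python
from h import *
z=np.load('up.npz');T=(z['p'],z['q']); f=np.array([500,180,160]);RB=bladeR(YR)
p3,q3=tool(f,RB); print(T[0]-p3)
f=f+T[0]-p3
for dx,dz in((0,0),(2,0),(0,2)):print(proj('wrist',f+RB@[-23+dx,0,120+dz],T),proj('wrist',f+RB@[23+dx,0,120+dz],T))
im=cv2.imread('pics/up_w.png');print(im[245:415:4,318,1])
g=cv2.cvtColor(im,cv2.COLOR_BGR2HSV)
for n in('up_d',):
    im=cv2.imread(f'pics/{n}.png');h=cv2.cvtColor(im,cv2.COLOR_BGR2HSV)
    m=((h[...,0]>15)&(h[...,0]<30)&(h[...,1]>120)&(h[...,2]>60)).astype(np.uint8)
    x0,y0=[int(v) for v in proj('side',f+RB@[0,0,60])]; w=np.zeros_like(m);w[y0-60:y0+60,x0-40:x0+40]=1
    ys,xs=np.nonzero(m&w); print(x0,y0,len(xs),cv2.minAreaRect(np.c_[xs,ys].astype(np.float32)))
    for c in [(-18,0,0),(18,0,0),(-23,0,120),(23,0,120)]: print(c,proj('side',f+RB@c))
    for yy in range(ys.min(),ys.max()+1,4): print(yy,xs[ys==yy].min(),xs[ys==yy].max())
```

```text
[-0.24545182  0.15923954  0.21696663]
(np.float64(317.2732955225453), np.float64(271.2798897407484)) (np.float64(317.15369519256535), np.float64(415.92273533547564))
(np.float64(317.26803707729886), np.float64(277.63937456809447)) (np.float64(317.1485581808977), np.float64(422.13536021350876))
(np.float64(317.2786915519916), np.float64(272.16880092154327)) (np.float64(317.15683890681595), np.float64(419.44784970260173))
[ 79  79  78  68  68  65 149 201 200 199 201 200 198 200 200 200 125 129
 129 126 128 128 128 127 126 125 123 123 125 124 124 122 123 123 124 123
 123 125 122 123  24  15  16]
334 138 367 ((334.4989929199219, 136.97732543945312), (48.22293472290039, 13.168221473693848), 87.39744567871094)
(-18, 0, 0) (np.float64(327.2547340386003), np.float64(163.34159035184803))
(18, 0, 0) (np.float64(340.5500738778666), np.float64(161.45714747504263))
(-23, 0, 120) (np.float64(327.0404546641636), np.float64(113.56590115884534))
(23, 0, 120) (np.float64(344.9635772820408), np.float64(111.84846761844256))
113 331 332
117 327 332
121 329 331
125 329 330
129 329 329
133 329 329
137 329 341
141 329 340
145 329 340
149 329 340
153 329 339
157 329 339
161 329 337
```

```bash
cat >> h.py <<'E'
YF=.012; SX,SY=589.9+.6,-233.05; RF=bladeR(YF)
def go(x,y,z,v=30):   # nominal foot position in fixture-aligned offsets from slot estimate
    p,q=tool(np.array([SX,SY,0])+RF@[x,y,z],RF); r.line_to(p,q,max_speed=v)
def F(): 
    r.pause(.05); return np.array(r.sense()['wrist_force'])
E
cat > ins.py <<'E'
from h import *
p,q=tool(np.array([SX,SY,150]),RF); r.move_pose(p,q)
go(0,0,72,120); r.pause(.3); f0=F(); np.save('f0',f0); print('f0',f0,r.sense()['clock'])
z=66
while z>=50:
    go(0,0,z,20); f=F()-f0; print(z,f.round(1),r.sense()['eef_pos'].round(2)-p.round(2)+[0,0,150]);
    if f[2]>8: break
    z-=1 if z<64 else 2
T=pose();np.savez('ins',p=T[0],q=T[1]);cv2.imwrite('pics/ins_w.png',camera('wrist'));cv2.imwrite('pics/ins_d.png',camera('side'))
print(r.sense()['clock'],r.sense()['grip_width'])
E
python3 ins.py
```

```text
f0 [-0.32790715 -0.07008191 -3.76971812] 14.375
66 [ 0.4 -1.   0.3] [ 0.000e+00 -1.000e-02  6.597e+01]
64 [0.9 0.  0.6] [-1.000e-02  0.000e+00  6.395e+01]
62 [0.2 0.1 0. ] [-4.00e-02  2.00e-02  6.19e+01]
61 [ 0.4  0.5 -0.1] [1.000e-02 2.000e-02 6.096e+01]
60 [0.8 1.  0.2] [-1.000e-02  0.000e+00  5.997e+01]
59 [0.5 0.  0.4] [-3.000e-02 -1.000e-02  5.895e+01]
58 [-0.6 -0.7 -0.1] [-3.000e-02 -1.000e-02  5.793e+01]
57 [ 0.3 -0.4  0.4] [0.000e+00 2.000e-02 5.696e+01]
56 [ 0.4 -0.6  0.6] [-1.000e-02  0.000e+00  5.596e+01]
55 [ 0.6 -0.6  0.1] [-2.000e-02 -1.000e-02  5.497e+01]
54 [0.6 0.5 1. ] [-2.000e-02  1.000e-02  5.396e+01]
53 [ 0.8 -0.6 -1.4] [-2.000e-02  1.000e-02  5.295e+01]
52 [ 0.2 -0.3 -0.1] [-1.000e-02  0.000e+00  5.196e+01]
51 [-0.1 -0.2 -0. ] [-1.000e-02  2.000e-02  5.096e+01]
50 [ 0.2 -0.   0.1] [-3.000e-02  4.000e-02  4.993e+01]
19.175 0.10335845555208992
```

The blade is already 10 mm below the slide's top with no contact force, so it is in the slot. I continue down to the floor.

```bash
cat > ins2.py <<'E'
from h import *
f0=np.load('f0.npy'); z=48
while z>=26:
    go(0,0,z,25); f=F()-f0
    if abs(f).max()>2: print(z,f.round(1))
    if f[2]>10 or np.hypot(*f[:2])>15: break
    z-=2 if z>34 else .7
s=r.sense();print(z,f.round(1),s['clock'],s['eef_pos'])
T=pose();np.savez('ins',p=T[0],q=T[1]);cv2.imwrite('pics/ins_w.png',camera('wrist'));cv2.imwrite('pics/ins_d.png',camera('side'))
a=cv2.imread('pics/ins_w.png')[100:430,140:500];b=cv2.imread('pics/ins_d.png')[160:380,360:600]
cv2.imwrite('pics/comp2.png',np.hstack([a,cv2.resize(b,(360,330))]))
E
python3 ins2.py
```

```text
30.499999999999996 [-0.2  0.6  7.2]
29.799999999999997 [-2.2  1.6 12.9]
29.799999999999997 [-2.2  1.6 12.9] 23.375 [ 585.85845957 -233.21160989  104.56651618]
```

View pics/comp2.png

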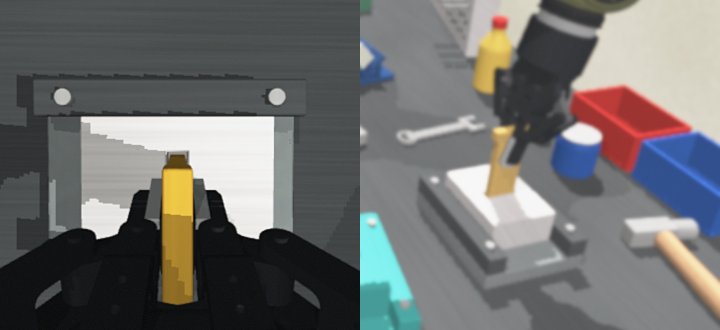

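The blade is seated: contact came at 30.5 mm, which is the floor height, and both views show it upright in the slot. I release it and retreat.

```bash
cat > rel.py <<'E'
from h import *
go(0,0,30.5,20); r.move_gripper(.65); print(r.sense()['wrist_force'])
p,q=pose(); tz=Ro.from_quat(q).as_matrix()[:,2]
r.line_to(p-110*tz,q,max_speed=70); r.pause(.5)
T=pose();np.savez('end',p=T[0],q=T[1]);a=camera('wrist');b=camera('side');c=camera('scene');cv2.imwrite('pics/end_w.png',a)
R=lambda i:cv2.resize(i,(266,244))
cv2.imwrite('pics/comp3.png',np.hstack([R(a[100:430,140:500]),R(b[160:380,360:600]),R(c[230:380,320:484])]));print(r.sense()['clock'])
f=np.array([SX,SY,30.5]);f-=[.6,0,0]
for k in[(-23,0,120),(23,0,120)]:print(proj('wrist',f+RF@k,T))
E
python3 rel.py
```

```text
[ 0.53901061  0.12566882 -0.42468152]
26.6
(np.float64(317.12316443472395), np.float64(200.55977755851578))
(np.float64(317.0916136824404), np.float64(275.304412867209))
```

View pics/comp3.png

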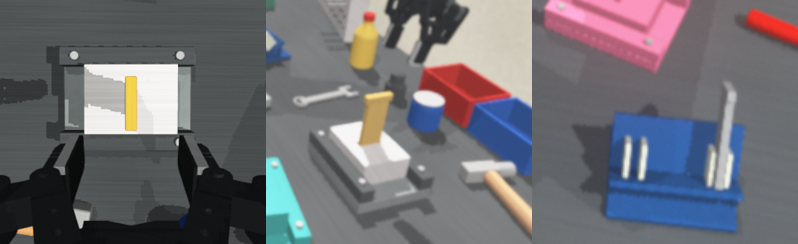

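The blade stands free and upright: its head spans rows 203–276, against 201–275 predicted. The gripper is clear and the steel blade is still in its bay.

```bash
python3 -c "
from cell import job
print(job.close_job())"
```

```text
the job is handed in; nothing more can be done
None
```

The brass blade stands upright and released in the fixture's slot, with its foot on the floor (contact at the 30.5 mm floor height). The steel blade is still in the rack, and I handed the job in shortly after 26.6 s on the robot clock; no verdict was returned.

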